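# Snap the hose clip shut with the spring pliers

### The arm

A 6-joint arm with a two-finger parallel gripper is mounted at the origin on a cart in front of the work surface, level with it; the furniture and walls round the work are solid. World frame = base frame: x ahead of the robot, y to its left, z up, the work surface at z = 0. Lengths are in mm, angles in rad, forces in N, time in s.
With the tool pointing down it reaches from about 350 to 875 mm from the base axis. Payload 4.2 kg.
Tool frame: the origin (TCP) lies midway between the tips of the shut fingers; the grasp point (between the pads) lies 19 mm behind it; y points along the fingers, x is the direction in which the jaws open and shut, and the axes are right-handed (so a half turn about y gives the same grasp; the last joint's range is limited). The gripper opens to 85 mm and grips with 20 to 120 N. Pads are 22 mm wide; open, the fingers measure 114 mm over their backs; the gripper's body (76 mm by 85 mm) begins 54 mm behind the grasp point. The pads swing forward as they close: fully open they stand 13 mm farther back than shut.
Start: joints at [-1.006, 0.385, 0.008, 0, -1.194, -0.259], TCP at [188.176, -595.977, 231.312] pointing down, gripper open.
Joint ranges: [-3.14, 3.14], [-1.21, 2.06], [-1.07, 1.41], [-3.16, 2.05], [-2.99, -0.16], [-3.1, 3.1]. Speed limits (rad/s): [2.79, 2.79, 3.14, 3.14, 3.14, 3.14].

### API

Orientations are given as a unit quaternion [x, y, z, w].
In Python, from bench import read_state, get_image, job_done gives the robot as it stands.
- The arm moves only by the tool play_rows, never from a script. Its argument "series" is a list of rows, each a list of 7 numbers: the shift along the tool's x, y, z in m, then the turn, a rotation vector about the tool's x, y, z in rad, then the finger opening in m, from 0 to 0.0854. In form: [[x, y, z, wx, wy, wz, claw], ...]. A call has 1 to 10 rows; each row shifts and turns the pose as measured when the row begins, along the tool's axes as they then stand; what a row does not reach is not made up. A row lasts 1/10 s, in which the tool goes at most 50 mm and 8.59 degrees, less where a joint would pass 70% of its speed; a pose out of reach is approached as far as the arm can. A call with a gripper value outside its range is refused whole. The fingers move at their own pace and stop on an object; the grip force is fixed at half the most. Time passes only in rows, so rows that do not move let the fingers close. It gives the time, the measured TCP pose, the force and the opening at its end, in the units of the state.
- read_state(): the state, without advancing time (a new reading comes with each control period).
- get_image(name): name is "scene" or "top" or "wrist"; returns a dict with "color" (480x640x3 uint8, red, green, blue), "intrinsics" (3x3 intrinsics, pixels), "origin" and "orientation" of the camera in the world. Camera axes: x right, y down, z forward; pixel columns grow to the right and rows downward; lengths in mm; the calibration is good to about 2 mm. The wrist camera is an equidistant fisheye: a pixel r from the principal point sees the ray r / f radians off the axis. A picture is of the moment at which its call begins. There is no depth.
- job_done(): hands the job in, once; it reports no verdict.
The state is a dict: "clock": time; "joints": joint angles; "joint_vel": joint speeds; "joint_efforts": joint torques, N m; "position": TCP position; "ee_rot": TCP orientation; "contact_force": force on the tool from outside, world axes, zero at the start; "wrist_torque": the same for the moment, N m; "gripper_width": finger opening in mm.
Only numpy, scipy, OpenCV 4.12 (cv2) and the standard library are available. Lean on these libraries where they do the work, as an engineer would, in place of code of your own. Each camera call takes 0.05 s, during which the arm holds its last target. There are 200 camera calls.

### The job

Take the spring-opened pliers from their rest, put their jaws round the two lugs of the open snap clip on the hose fitting and squeeze the handles until the clip clicks shut and you feel its lugs come up against their stop, then ease off at once: the clip is brittle, so squeeze slowly and no harder than that takes. Do it with the pliers alone, not with bare fingers, then lay the pliers back flat on their rest as they lay and leave everything else where it stands.

Things in the scene. Friction and masses are not known exactly. Their poses are not given: they have to be found in the camera images.
- pliers: Pliers, grey steel jaws, black rubber handles, 147 mm long, 14 mm thick, 130 g, lying flat (hinge pin upright) on their rest. Origin on the hinge axis at the underside, z up. The frame belongs to the half with its handle at +y: x runs along the midline to the jaws when fully open; squeezed evenly by joint value q, the frame has turned +q/2 about z from the midline. Handles end 106 mm behind the hinge.
- pliers_grip (a point): Where to grip: on the open pliers' midline between the handles, 60 mm behind the hinge, at half thickness. Close across both handles, between the round finger stops (20 mm before and behind this point, 4 mm proud, 32 mm clear between them): 64 mm over all here when open, 30 mm at q = 0.6. The inner spring opens them: about 10 N on each handle here to start, 24 N at q = 0.6.
- pliers_jaws (a point): On the open pliers' midline between the jaws' tips, 36 mm ahead of the hinge, at half thickness. Each jaw ends in an upright round pad, 10 mm in diameter and height, which presses on the lug: put the middle of the lugs here. The pads are 36 mm apart when open, 15 mm at q = 0.6.
- pliers_handle (a joint): Angle q by which the pliers are squeezed (rad): 0 open, 0.6 to 0.64 pads against the locked lugs (15 to 14 mm apart), 0.74 fully shut. Springs back to 0 when released.
- rest: Pliers' rest, fixed: an aluminium plate 150 x 106 mm on a post, its top 78 mm above the table, carries two grey supports with tops at 110 mm: one (18 x 40 mm) under the hinge, one (14 x 104 mm, 6 mm lips at its ends) under the handle ends 101 mm behind; open space for fingers between. Origin on the table right under the hinge of the lying pliers; x points to their jaws, z up.
- fitting: Hose fitting fixed to the table: steel base plate 90 x 80 mm, tall aluminium block, upright grey sleeve 21 mm in diameter, brass tip, top 163 mm above the table; the clip sits round the sleeve. Origin on the table on the sleeve's axis, z up. The lugs point roughly to -x (within 0.25 rad). The whole clip turns on the sleeve up to 0.35 rad either way against light friction, so it follows the pliers.
- clip_lugs (a point): Midway between the two lugs of the open clip, 135 mm above the table, 22.5 mm from the sleeve's axis. x points from the lugs to the sleeve: pliers come in along +x; z up. The black plastic clip is a two-part ring, 28 mm across, 12 mm high, hinged at the back; its lugs are upright plates 19 mm long (13 to 32 mm from the sleeve's axis), 18 mm high, 5 mm thick.
- lug_fixed (a point): Middle of the lug on the clip's +y side (135 mm above the table).
- lug_moving (a point): Middle of the lug on the clip's -y side, the hinged half. Open, the lugs' middles are 17 mm apart (22 mm over the outer faces); locked, 9 to 10 mm (14 to 15 mm over the outer faces) against a hard stop.
- clip_jaw (a joint): Closing angle of the clip (rad): about 0 open, 0.19 to 0.22 locked on its stop. The squeeze on a lug must reach about 25 N (about 33 to 37 N on each handle, the pliers' spring included) to start it; near 0.12 rad the resistance vanishes, the clip clicks shut and stays, and the handles go easy (24 N) until the pads reach the stop. Let go earlier, it springs open. More than 40 N on a lug breaks it.
- beaker: Small clear beaker, 54 mm wide, 70 mm high, loose; bystander. Origin at the centre of its underside.
- flask: Conical flask with a stopper, 62 mm wide, 117 mm high, loose; bystander. Origin at the centre of its underside.

How it is judged:
By the outcome, as a careful person would: the job done as asked, in the order asked, and still so for the second after the job is handed in, with the robot touching nothing.
It also fails if it takes over 69 s, if anything falls off the work surface, if the arm or the gripper's body presses on something with over 40 N, if the wrist force passes 120 N, or if a joint passes its speed limit or range.

## Working session

There is one attempt and no reset: what is moved stays moved. The work goes in short steps, Python scripts to look and compute and a tool call to move; the robot and the scene stay as the last step left them, time stands still between calls to the robot, and variables do not carry over. Pictures are saved under pics/ and viewed, about 8 in all and at most 12, crops included, and the job is handed in when it is done.

Besides the shell and the picture viewer there is one more tool, called after "Call:" as a command line: name --pt "numbers of a row" for each row, then --argument value for the rest. play_rows: Moves the arm, as the interface text tells. Its arguments: {"type":"object","properties":{"series":{"type":"array","items":{"type":"array","items":{"type":"number"}}}},"required":["series"]}

```bash
mkdir -p pics; ls
python3 - <<'E'
from bench import read_state,get_image
import cv2
print(read_state())
for n in ("scene","top"):
    d=get_image(n); cv2.imwrite(f"pics/{n}0.png",d["color"][:,:,::-1]); print(n,d["intrinsics"],d["origin"],d["orientation"])
E
```

```text
pics
{'clock': 0.0, 'joints': array([-1.00640475e+00,  3.85593798e-01,  6.62724009e-03, -4.86356241e-04,
       -1.19402315e+00, -2.58610451e-01]), 'joint_vel': array([-0.00038878,  0.00095701,  0.00088431, -0.00057645, -0.00061059,
        0.00062055]), 'joint_efforts': array([-1.50440783e-04, -3.92291987e+01,  1.88409394e+01,  4.18609634e+00,
       -4.53576562e-03, -1.00616253e-05]), 'position': array([ 187.99249994, -595.44172901,  230.20154685]), 'ee_rot': array([ 0.41740707,  0.57070946, -0.56984541, -0.41873412]), 'contact_force': array([ 0.76067609,  0.47032652, -0.82328045]), 'wrist_torque': array([-0.02259586, -0.00937464, -0.02058481]), 'gripper_width': 85.37543419355008}
scene [[621.81196324   0.         318.20626854]
 [  0.         621.81196324 242.29447089]
 [  0.           0.           1.        ]] [  1.24249844 468.96448858 912.22593061] [-0.30919241  0.85741758 -0.38930469  0.13295493]
top [[524.52218352   0.         316.82788972]
 [  0.         524.52218352 233.82085584]
 [  0.           0.           1.        ]] [ 450.90806076 -249.5938806  1236.99032694] [-0.69981818  0.71273279 -0.02603629  0.03985716]
```

View pics/scene0.png

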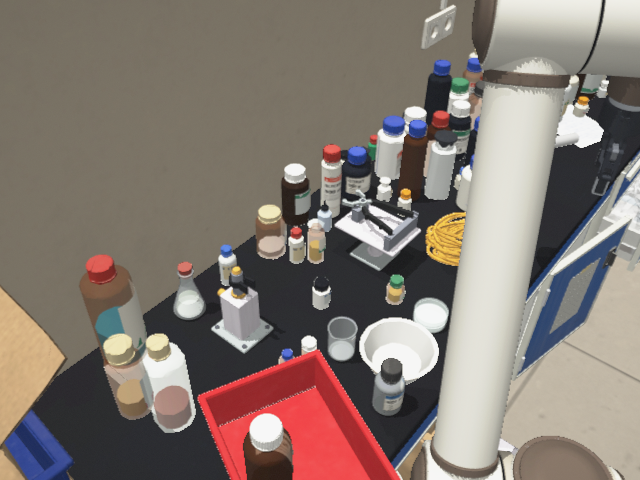

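View pics/top0.png

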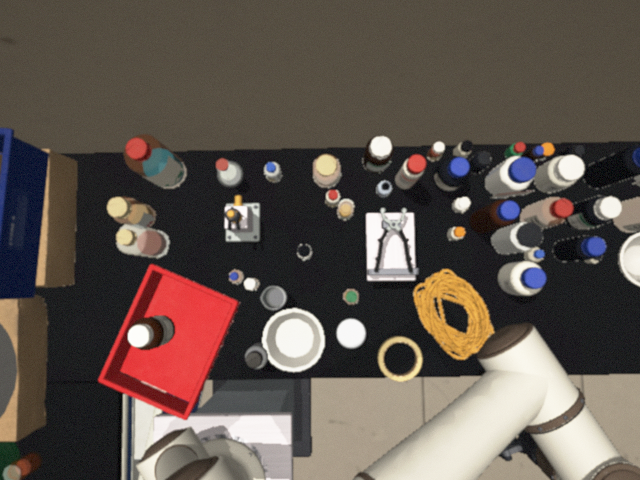

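```bash
cat > h.py <<'E'
import numpy as np
from scipy.spatial.transform import Rotation as R
def ray(d,u,v):
    K=d["intrinsics"]; r=R.from_quat(d["orientation"]).apply([(u-K[0,2])/K[0,0],(v-K[1,2])/K[1,1],1]); return np.array(d["origin"]),r
def onz(d,u,v,z):
    o,r=ray(d,u,v); return o+r*(z-o[2])/r[2]
def proj(d,p):
    K=d["intrinsics"]; c=R.from_quat(d["orientation"]).inv().apply(np.array(p)-d["origin"]); return (K@c/c[2])[:2]
E
python3 - <<'E'
from bench import get_image
from h import *
import cv2
t=get_image("top");s=get_image("scene")
def crop(d,x,y,w,h,k): return cv2.resize(d["color"][y:y+h,x:x+w,::-1],None,fx=k,fy=k,interpolation=cv2.INTER_CUBIC)
a=np.hstack([crop(t,355,200,70,90,5),crop(t,205,180,70,90,5)])[:290*2]
b=np.hstack([crop(s,325,180,100,80,4),crop(s,205,260,100,80,4)])
# two images in one
cv2.imwrite("pics/topc.png",a); cv2.imwrite("pics/scc.png",b)
print("rows/cols",R.from_quat(t["orientation"]).as_matrix().round(3))
for n,p,z in (("hinge",(392,232),120),("h1",(376,272),120),("h2",(412,270),120),("sleeve",(233,213),163)): print(n,onz(t,*p,z).round(1))
E
```

```text
rows/cols [[-0.017 -0.995  0.093]
 [-1.     0.019  0.019]
 [-0.02  -0.093 -0.995]]
hinge [ 556.4 -389.1  120. ]
h1 [ 471.9 -352.7  120. ]
h2 [ 474.7 -428.9  120. ]
sleeve [598.2 -56.6 163. ]
```

View pics/topc.png

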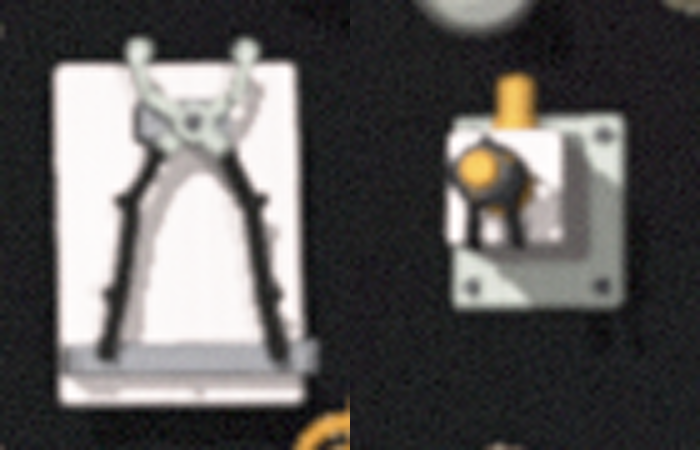

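View pics/scc.png

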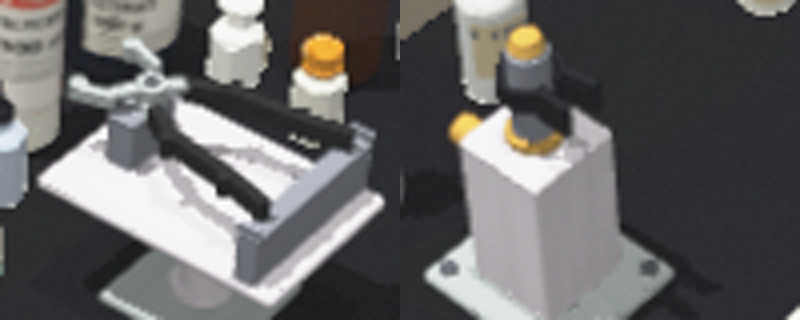

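Run:
```python
from bench import get_image,read_state
from h import *
t=get_image("top");s=get_image("scene");st=read_state()
print(R.from_quat(st["ee_rot"]).as_matrix().round(3))
P={n:onz(t,u,v,z) for n,u,v,z in (("pin",394,224.4,124),("jL",383,210,122),("jR",404.2,210,122),("hL",376.6,271,124),("hR",411,271,124),("tip",231,213.4,162),("lLend",229.6,228.5,144),("lRend",238.4,229,144),("tipS",0,0,0))}
P["tipS"]=onz(s,236.3,267.5,163)
for n in P: print(n,P[n].round(1))
m=(P["jL"]+P["jR"])/2-(P["hL"]+P["hR"])/2; print("yaw",np.arctan2(m[1],m[0]))
o=(P["lLend"]+P["lRend"])/2; m=P["tip"]-o;print("clip yaw",np.arctan2(m[1],m[0]))
pinS=onz(s,325+152/4,180+80/4,124);print("pin scene",pinS)
w=get_image("wrist");print(w["intrinsics"],w["origin"],R.from_quat(w["orientation"]).as_matrix().round(3))
```

```text
[[-0.301 -0.    -0.954]
 [ 0.954  0.001 -0.301]
 [ 0.001 -1.     0.   ]]
pin [ 572.2 -393.3  124. ]
jL [ 603.8 -371.1  122. ]
jR [ 602.9 -416.3  122. ]
hL [ 473.9 -353.6  124. ]
hR [ 472.6 -426.   124. ]
tip [597.6 -52.2 162. ]
lLend [568.1 -45.9 144. ]
lRend [566.6 -64.4 144. ]
tipS [598.9 -51.  163. ]
yaw -0.029696755324962142
clip yaw 0.09746096412880231
pin scene [ 572.80177882 -391.42802459  124.        ]
[[371.64829954   0.         319.12689702]
 [  0.         371.64829954 245.33489216]
 [  0.           0.           1.        ]] [ 109.13786994 -621.0976969   373.08557162] [[-0.301  0.903  0.307]
 [ 0.954  0.285  0.097]
 [-0.     0.322 -0.947]]
```

Call:
play_rows --pt "0 0 0 0 0.112 0 0.085" --pt "0 0 0 0 0.112 0 0.085" --pt "0 0 0 0 0.112 0 0.085" --pt "0.048 0 0 0 0 0 0.085" --pt "0.048 0 0 0 0 0 0.085" --pt "0.048 0 0 0 0 0 0.085" --pt "0.048 0 0 0 0 0 0.085" --pt "0 0 -0.04 0 0 0 0.085" --pt "0 0 -0.045 0 0 0 0.085" --pt "0 0 -0.045 0 0 0 0.085"

```text
clock: 1.35
position: [320.5, -399.7, 225.9]
ee_rot: [-0.509, -0.487, 0.486, 0.517]
contact_force: [0.8, -0.6, 0.9]
gripper_width: 84.9
```

Call:
play_rows --pt "0.009 0 -0.046 0 0 0 0.085" --pt "0 0 -0.046 0 0 0 0.085" --pt "0 0 -0.046 0 0 0 0.085" --pt "0 0 -0.046 0 0 0 0.085" --pt "0 0 0 0 0 0 0.085"

```text
clock: 1.85
position: [516.3, -398.2, 224.3]
ee_rot: [-0.509, -0.488, 0.487, 0.515]
contact_force: [-1.0, 0.4, -0.6]
gripper_width: 85.1
```

```bash
cat >> h.py <<'E'
def wproj(d,p):
    K=d["intrinsics"]; c=R.from_quat(d["orientation"]).inv().apply(np.array(p,float)-d["origin"])
    th=np.arctan2(np.hypot(c[0],c[1]),c[2]); a=np.arctan2(c[1],c[0]); return K[0,2]+K[0,0]*th*np.cos(a),K[1,2]+K[0,0]*th*np.sin(a)
def wonz(d,u,v,z):
    K=d["intrinsics"]; x,y=u-K[0,2],v-K[1,2]; r=np.hypot(x,y); th=r/K[0,0]
    w=R.from_quat(d["orientation"]).apply([np.sin(th)*x/r,np.sin(th)*y/r,np.cos(th)]); o=np.array(d["origin"]); return o+w*(z-o[2])/w[2]
E
python3 - <<'E'
from bench import get_image,read_state
from h import *
import cv2
st=read_state();M=R.from_quat(st["ee_rot"]).as_matrix();print(st["position"],M.round(3),st["gripper_width"],st["contact_force"])
w=get_image("wrist");im=w["color"][:,:,::-1].copy();print(w["origin"])
hx=np.array([572.5,-392,124.])
print([np.round(wproj(w,p),0) for p in (hx,hx+[-60,0,0],hx+[-106,37,0],hx+[-106,-37,0])])
cv2.imwrite("pics/w1.png",im)
E
```

```text
[ 516.31688455 -398.23958322  224.28617475] [[ 0.048 -0.004 -0.999]
 [ 0.999  0.007  0.048]
 [ 0.007 -1.     0.005]] 85.09017716970287 [-1.02656366  0.43725295 -0.55566995]
[ 434.16280764 -395.466817    366.81248434]
[array([331., 317.]), array([327., 241.]), array([380., 172.]), array([268., 177.])]
```

View pics/w1.png

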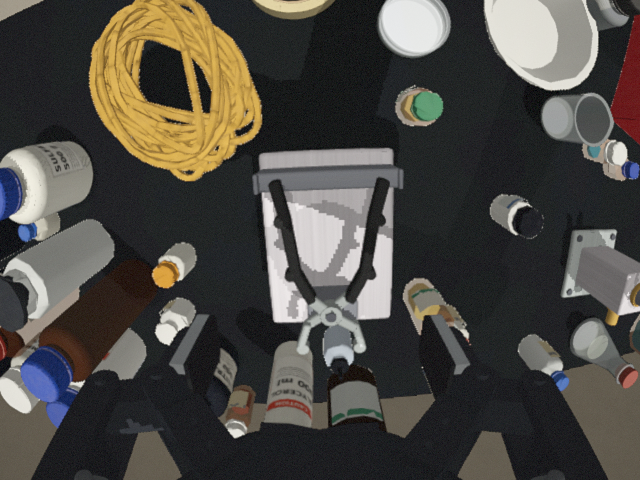

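Run:
```python
from bench import get_image,read_state
from h import *
w=get_image("wrist")
pin=wonz(w,331,317,124);a=wonz(w,276,184,124);b=wonz(w,385,183,124);j=wonz(w,303,350,122);k=wonz(w,360,350,122)
print(pin,a,b,j,k);m=(j+k)/2-(a+b)/2;print(np.arctan2(m[1],m[0])); m=pin-(a+b)/2;print(np.arctan2(m[1],m[0]))
```

```text
[ 570.07869082 -391.52951495  124.        ] [ 468.99897702 -424.06785693  124.        ] [ 471.68333836 -351.63892366  124.        ] [ 600.41174617 -414.66060287  122.        ] [ 603.17406757 -369.47359099  122.        ]
-0.032044185887971276
-0.03684130946473533
```

Call:
play_rows --pt "0.0085 0 0.0057 0 -0.014 0 0.085" --pt "0 0.04 0 0 0 0 0.085" --pt "0 0.04 0 0 0 0 0.085" --pt "0 0.03 0 0 0 0 0.085" --pt "0 0.015 0 0 0 0 0.085" --pt "0 0 0 0 0 0 0.085"

```text
clock: 2.55
position: [497.9, -387.3, 103.2]
ee_rot: [-0.508, -0.492, 0.489, 0.511]
contact_force: [0.3, 0.2, 0.8]
gripper_width: 85.2
```

Call:
play_rows --pt "-0.003 0 -0.0125 0 0 0 0.085" --pt "0 0.006 0 0 0 0 0.085" --pt "0 0.004 0 0 0 0 0.085" --pt "0 0 0 0 0 0 0.085"

```text
clock: 2.95
position: [511.5, -392.2, 98.2]
ee_rot: [0.511, 0.493, -0.488, -0.508]
contact_force: [0.0, 0.1, -0.7]
gripper_width: 84.9
```

```bash
cat > st.py <<'E'
from bench import read_state
from h import *
s=read_state();M=R.from_quat(s["ee_rot"]).as_matrix();np.set_printoptions(suppress=True,precision=3)
print(s["clock"],s["position"].round(1),"w",round(s["gripper_width"],2),"F",s["contact_force"].round(1),"T",s["wrist_torque"].round(2),"yaw",np.arctan2(-M[1,2],-M[0,2]).round(4),"toolx",M[:,0],"tooly",M[:,1])
E
python3 st.py
```

```text
2.95 [ 511.5 -392.2   98.2] w 84.9 F [ 0.   0.1 -0.7] T [ 0.03  0.02 -0.02] yaw -0.0385 toolx [0.038 0.999 0.002] tooly [ 0.008  0.001 -1.   ]
```

Call:
play_rows --pt "0.0025 0.006 0 0 0 0 0.085" --pt "0 0 0 0 0 0 0.085" --pt "0 0 0 0 0 0 0.07" --pt "0 0 0 0 0 0 0.07"

```text
clock: 3.35
position: [513.0, -390.0, 93.5]
ee_rot: [0.512, 0.493, -0.488, -0.506]
contact_force: [1.4, 0.1, 0.1]
gripper_width: 70.0
```

Call:
play_rows --pt "0 0 0 0 0 0 0.066" --pt "0 0 0 0 0 0 0.063" --pt "0 0 0 0 0 0 0.061" --pt "0 0 0 0 0 0 0.059" --pt "0 0 0 0 0 0 0.058" --pt "0 0 0 0 0 0 0.058" --pt "0 0 0 0 0 0 0.058"

```text
clock: 4.05
position: [513.1, -390.2, 96.0]
ee_rot: [0.513, 0.493, -0.488, -0.506]
contact_force: [-0.8, 1.1, 3.6]
gripper_width: 58.3
```

```bash
python3 st.py;python3 - <<'E'
from bench import get_image
import cv2
cv2.imwrite("pics/w2.png",get_image("wrist")["color"][100:400,170:490,::-1])
E
```

```text
4.05 [ 513.1 -390.2   96. ] w 58.27 F [-0.8  1.1  3.6] T [ 0.3   0.2  -0.04] yaw -0.038 toolx [ 0.038  0.999 -0.001] tooly [ 0.013 -0.002 -1.   ]
```

View pics/w2.png

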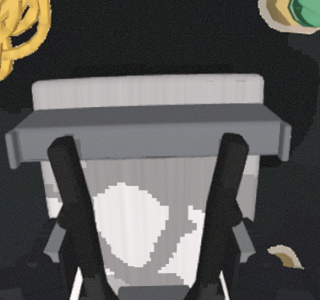

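Call:
play_rows --pt "0 -0.01 0 0 0 0 0.058" --pt "0 -0.02 0 0 0 0 0.058" --pt "0 -0.03 0 0 0 0 0.058" --pt "0 -0.03 0 0 0 0 0.058" --pt "0 0 0 0 0 0 0.058"

```text
clock: 4.6
position: [510.0, -389.0, 184.7]
ee_rot: [0.51, 0.492, -0.488, -0.509]
contact_force: [-0.3, -0.3, -0.4]
gripper_width: 58.2
```

```bash
python3 st.py;python3 - <<'E'
from bench import get_image
import cv2
from h import *
w=get_image("wrist");cv2.imwrite("pics/w3.png",w["color"][100:420,130:530,::-1])
E
```

```text
4.6 [ 510.  -389.   184.7] w 58.18 F [-0.3 -0.3 -0.4] T [-0.08 -0.12 -0.04] yaw -0.0388 toolx [0.039 0.999 0.004] tooly [ 0.005  0.003 -1.   ]
```

View pics/w3.png

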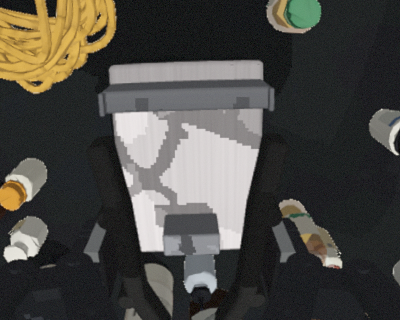

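Call:
play_rows --pt "0.02 0 0 0 -0.07 0 0.058" --pt "0.035 0 0.006 0 -0.069 0 0.058" --pt "0.04 0 0.009 0 0 0 0.058" --pt "0.04 0 0.009 0 0 0 0.058" --pt "0.04 0 0.009 0 0 0 0.058" --pt "0.04 0 0.009 0 0 0 0.058" --pt "0.04 0 0.009 0 0 0 0.058" --pt "0.035 0 0.006 0 0 0 0.058" --pt "0.02 0 0 0 0 0 0.058" --pt "0 0 0 0 0 0 0.058"

```text
clock: 5.65
position: [412.4, -73.5, 169.1]
ee_rot: [-0.464, -0.522, 0.526, 0.485]
contact_force: [-0.6, 0.4, -1.2]
gripper_width: 58.1
```

```bash
python3 st.py
```

```text
5.65 [412.4 -73.5 169.1] w 58.11 F [-0.6  0.4 -1.2] T [-0.04 -0.05  0.01] yaw 0.0984 toolx [-0.098  0.995  0.018] tooly [-0.026  0.015 -1.   ]
```

```bash
cat > go.py <<'E'
import sys
from bench import read_state
from h import *
np.set_printoptions(suppress=True,precision=4)
x,y,z,a=map(float,sys.argv[1:5]); s=read_state(); r=R.from_quat(s["ee_rot"]); M=r.as_matrix()
T=np.array([[-np.sin(a),0,-np.cos(a)],[np.cos(a),0,-np.sin(a)],[0,-1,0]])
print("shift",M.T@(np.array([x,y,z])-s["position"])/1000,"rot",R.from_matrix(M.T@T).as_rotvec(),"w",s["gripper_width"],s["position"].round(1))
E
python3 go.py 422 -70 114 0.1
```

```text
shift [ 0.0015  0.0549 -0.0113] rot [-0.0243 -0.0018  0.0175] w 58.10591169732401 [412.4 -73.5 169.1]
```

Call:
play_rows --pt "0 0 0 -0.024 -0.002 0.0175 0.058" --pt "0.0015 0.025 -0.011 0 0 0 0.058" --pt "0 0.022 0 0 0 0 0.058" --pt "0 0.006 0 0 0 0 0.058" --pt "0 0 0 0 0 0 0.058" --pt "0 0 0 0 0 0 0.058"

```text
clock: 6.25
position: [421.3, -72.7, 111.6]
ee_rot: [-0.473, -0.522, 0.526, 0.476]
contact_force: [-0.1, -0.3, -1.6]
gripper_width: 58.5
```

```bash
python3 st.py; python3 go.py 422 -70 114 0.1
python3 - <<'E'
from bench import get_image
import cv2
from h import *
t=get_image("top");s=get_image("scene")
def crop(d,x,y,w,h,k): return cv2.resize(d["color"][y:y+h,x:x+w,::-1],None,fx=k,fy=k,interpolation=cv2.INTER_CUBIC)
cv2.imwrite("pics/c4.png",np.hstack([crop(t,205,190,70,100,5),crop(s,200,250,90,100,5)]))
st=[516-94+0,-69,135]
for p in ((515.5,-60.6,135),(575.6,-53.9,135)): print(proj(t,p),proj(s,p))
E
```

```text
6.25 [421.3 -72.7 111.6] w 58.46 F [-0.1 -0.3 -1.6] T [ 0.08  0.01 -0.01] yaw 0.0997 toolx [-0.1    0.995 -0.001] tooly [-0.006 -0.002 -1.   ]
shift [ 0.0026 -0.0024 -0.001 ] rot [-0.0061 -0.0003 -0.0009] w 58.464928453038446 [421.3 -72.7 111.6]
[237.38542735 253.58420767] [276.14556138 298.07144294]
[234.1450339  225.32904061] [248.12720037 284.12707297]
```

View pics/c4.png

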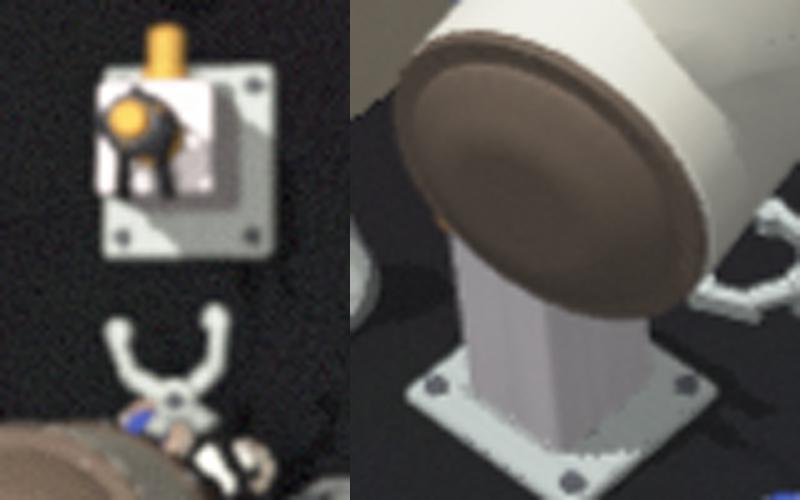

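Run:
```python
from bench import get_image
from h import *
t=get_image("top");s=get_image("scene")
def tri(a,b):
    o1,r1=ray(t,*a);o2,r2=ray(s,*b);A=np.stack([r1,-r2],1);k=np.linalg.lstsq(A,o2-o1,rcond=None)[0];p,q=o1+r1*k[0],o2+r2*k[1];return (p+q)/2,np.linalg.norm(p-q)
print("padL?",tri((228.6,256),(270,307)),"padR",tri((248,253.2),(285,292.4)))
print("ztop137",onz(t,228.6,256,137),onz(t,248,253.2,137),"pin",onz(t,240.2,270,140))
print("tip by tri",tri((231,213.5),(236.3,267.5)))
for n,u,v in (("lL",229.8,219.5),("lR",237.6,219.5),("lLe",229.8,228.5),("lRe",238.6,228.5)): print(n,onz(t,u,v,144))
```

```text
padL? (array([511.31733211, -41.06378037, 131.60111056]), np.float64(0.9597289296291158)) padR (array([515.71027669, -82.78907258, 131.30688298]), np.float64(0.9845264760650075))
ztop137 [510.63398185 -42.36985247 137.        ] [515.77836128 -83.36014052 137.        ] pin [480.69557734 -67.25820902 140.        ]
tip by tri (array([598.1100257 , -51.68379254, 162.75549383]), np.float64(2.1462005468347023))
lL [587.10971746 -46.35129201 144.        ]
lR [586.7834387  -62.82774172 144.        ]
lLe [568.05437306 -46.31574751 144.        ]
lRe [567.69343921 -64.87396136 144.        ]
```

Call:
play_rows --pt "0.002 -0.0035 -0.015 -0.006 0 -0.001 0.058" --pt "0 0 -0.015 0 0 0 0.058" --pt "0 0 -0.01 0 0 0 0.058" --pt "0 0 0 0 0 0 0.058" --pt "0 0 0 0 0 0 0.058"

```text
clock: 6.95
position: [463.1, -66.1, 118.3]
ee_rot: [0.476, 0.526, -0.522, -0.473]
contact_force: [0.2, -0.8, -2.7]
gripper_width: 58.2
```

```bash
python3 st.py; python3 go.py 483.7 -64.5 115 0.1
```

```text
6.95 [463.1 -66.1 118.3] w 58.22 F [ 0.2 -0.8 -2.7] T [-0.03  0.05  0.01] yaw 0.0999 toolx [-0.1    0.995  0.001] tooly [ 0.007  0.002 -1.   ]
shift [-0.0004  0.0035 -0.0207] rot [ 0.0069 -0.0001  0.0011] w 58.2217928827116 [463.1 -66.1 118.3]
```

Call:
play_rows --pt "-0.0004 0.0035 -0.008 0.006 0 0 0.058" --pt "0 0 -0.007 0 0 0 0.058" --pt "0 0 -0.005 0 0 0 0.058" --pt "0 0 0 0 0 0 0.058" --pt "0 0 0 0 0 0 0.058"

```text
clock: 7.45
position: [483.5, -64.6, 114.3]
ee_rot: [0.474, 0.524, -0.524, -0.475]
contact_force: [0.4, -0.7, -0.8]
gripper_width: 58.2
```

```bash
python3 st.py; python3 go.py 483.7 -64.5 115 0.1;python3 - <<'E'
from bench import get_image
import cv2
t=get_image("top")
cv2.imwrite("pics/c5.png",cv2.resize(t["color"][190:270,200:280,::-1],None,fx=7,fy=7,interpolation=cv2.INTER_CUBIC))
E
```

```text
7.45 [483.5 -64.6 114.3] w 58.21 F [ 0.4 -0.7 -0.8] T [-0.05  0.06 -0.04] yaw 0.0996 toolx [-0.099  0.995  0.001] tooly [-0.001  0.001 -1.   ]
shift [ 0.0001 -0.0007 -0.0002] rot [-0.001  -0.0004  0.0012] w 58.20867919623585 [483.5 -64.6 114.3]
```

View pics/c5.png

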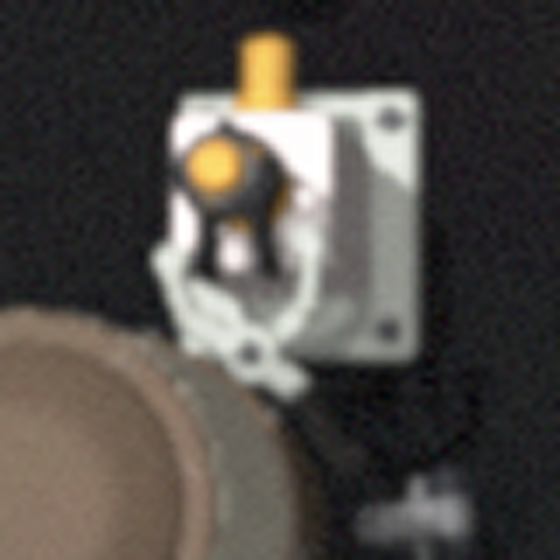

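Call:
play_rows --pt "0 -0.0004 0 0 0 0 0.056" --pt "0 -0.0004 0 0 0 0 0.0545" --pt "0 -0.0004 0 0 0 0 0.053" --pt "0 -0.0004 0 0 0 0 0.0515" --pt "0 -0.0004 0 0 0 0 0.05" --pt "0 -0.0003 0 0 0 0 0.0485" --pt "0 -0.0003 0 0 0 0 0.047" --pt "0 -0.0003 0 0 0 0 0.0455" --pt "0 0 0 0 0 0 0.0445" --pt "0 0 0 0 0 0 0.0445"

```text
clock: 8.5
position: [482.6, -64.5, 117.7]
ee_rot: [0.474, 0.524, -0.524, -0.475]
contact_force: [0.4, -0.4, -1.2]
gripper_width: 44.9
```

```bash
python3 st.py; python3 go.py 483.7 -64.5 117 0.1
```

```text
8.5 [482.6 -64.5 117.7] w 44.89 F [ 0.4 -0.4 -1.2] T [ 0.06 -0.01  0.  ] yaw 0.1 toolx [-0.1    0.995  0.002] tooly [-0.001  0.001 -1.   ]
shift [-0.0001  0.0007 -0.0011] rot [-0.0011 -0.      0.0015] w 44.89434964040686 [482.6 -64.5 117.7]
```

Call:
play_rows --pt "0 0 -0.001 0 0 0 0.044" --pt "0 0 0 0 0 0 0.0435" --pt "0 -0.0002 0 0 0 0 0.043" --pt "0 0 0 0 0 0 0.0425" --pt "0 -0.0002 0 0 0 0 0.042" --pt "0 0 0 0 0 0 0.0415" --pt "0 -0.0002 0 0 0 0 0.041" --pt "0 0 0 0 0 0 0.0405" --pt "0 0 0 0 0 0 0.04" --pt "0 0 0 0 0 0 0.04"

```text
clock: 9.5
position: [483.3, -64.0, 118.1]
ee_rot: [-0.473, -0.525, 0.525, 0.475]
contact_force: [-0.3, 1.2, -1.0]
gripper_width: 40.5
```

```bash
python3 st.py
```

```text
9.5 [483.3 -64.  118.1] w 40.5 F [-0.3  1.2 -1. ] T [0.35 0.09 0.11] yaw 0.1007 toolx [-0.101  0.995  0.002] tooly [-0.002  0.002 -1.   ]
```

Call:
play_rows --pt "0 0 0 0 0 0 0.0397" --pt "0 -0.0001 0 0 0 0 0.0394" --pt "0 0 0 0 0 0 0.0391" --pt "0 -0.0001 0 0 0 0 0.0388" --pt "0 0 0 0 0 0 0.0385" --pt "0 -0.0001 0 0 0 0 0.0382" --pt "0 0 0 0 0 0 0.0379" --pt "0 0 0 0 0 0 0.0377" --pt "0 0 0 0 0 0 0.0375" --pt "0 0 0 0 0 0 0.0375"

```text
clock: 10.5
position: [482.8, -64.0, 118.2]
ee_rot: [-0.473, -0.524, 0.525, 0.476]
contact_force: [-0.5, 0.8, -0.8]
gripper_width: 38.2
```

```bash
python3 st.py
```

```text
10.5 [482.8 -64.  118.2] w 38.24 F [-0.5  0.8 -0.8] T [0.31 0.23 0.17] yaw 0.1006 toolx [-0.1    0.995  0.002] tooly [-0.003  0.002 -1.   ]
```

Call:
play_rows --pt "0 0 0 0 0 0 0.0373" --pt "0 -0.0001 0 0 0 0 0.0371" --pt "0 0 0 0 0 0 0.0369" --pt "0 0 0 0 0 0 0.0367" --pt "0 0 0 0 0 0 0.0365" --pt "0 -0.0001 0 0 0 0 0.0363" --pt "0 0 0 0 0 0 0.0361" --pt "0 0 0 0 0 0 0.036" --pt "0 0 0 0 0 0 0.036" --pt "0 0 0 0 0 0 0.036"

```text
clock: 11.5
position: [482.4, -64.1, 118.3]
ee_rot: [-0.473, -0.524, 0.525, 0.476]
contact_force: [-1.9, 1.1, -0.4]
gripper_width: 36.7
```

```bash
python3 st.py
```

```text
11.5 [482.4 -64.1 118.3] w 36.73 F [-1.9  1.1 -0.4] T [0.43 0.35 0.17] yaw 0.1005 toolx [-0.1    0.995  0.002] tooly [-0.004  0.002 -1.   ]
```

Call:
play_rows --pt "0 0 0 0 0 0 0.0358" --pt "0 -0.0001 0 0 0 0 0.0356" --pt "0 0 0 0 0 0 0.0354" --pt "0 0 0 0 0 0 0.0352" --pt "0 0 0 0 0 0 0.035" --pt "0 -0.0001 0 0 0 0 0.0348" --pt "0 0 0 0 0 0 0.0346" --pt "0 0 0 0 0 0 0.0344" --pt "0 0 0 0 0 0 0.0344" --pt "0 0 0 0 0 0 0.0344"

```text
clock: 12.5
position: [481.8, -64.1, 118.4]
ee_rot: [-0.472, -0.524, 0.525, 0.476]
contact_force: [-1.8, 1.4, -0.6]
gripper_width: 35.1
```

```bash
python3 st.py
```

```text
12.5 [481.8 -64.1 118.4] w 35.12 F [-1.8  1.4 -0.6] T [0.39 0.43 0.16] yaw 0.1005 toolx [-0.1    0.995  0.002] tooly [-0.005  0.002 -1.   ]
```

Call:
play_rows --pt "0 0 -0.0005 0 0 0 0.0342" --pt "0 0 0 0 0 0 0.034" --pt "0 0 0 0 0 0 0.0338" --pt "0 0 0 0 0 0 0.0336" --pt "0 0 -0.0003 0 0 0 0.0334" --pt "0 0 0 0 0 0 0.0332" --pt "0 0 0 0 0 0 0.033" --pt "0 0 0 0 0 0 0.033" --pt "0 0 0 0 0 0 0.033"

```text
clock: 13.4
position: [481.2, -64.2, 117.9]
ee_rot: [-0.472, -0.523, 0.526, 0.477]
contact_force: [-2.5, 0.9, -0.6]
gripper_width: 33.4
```

```bash
python3 st.py
```

```text
13.4 [481.2 -64.2 117.9] w 33.38 F [-2.5  0.9 -0.6] T [0.43 0.66 0.17] yaw 0.1004 toolx [-0.1    0.995  0.002] tooly [-0.009  0.002 -1.   ]
```

Call:
play_rows --pt "0 0 0 0 0 0 0.0328" --pt "0 0 0 0 0 0 0.0326" --pt "0 0 0 0 0 0 0.0324" --pt "0 0 0 0 0 0 0.0322" --pt "0 0 0 0 0 0 0.032" --pt "0 0 0 0 0 0 0.0318" --pt "0 0 0 0 0 0 0.0316" --pt "0 0 0 0 0 0 0.0316" --pt "0 0 0 0 0 0 0.0316"

```text
clock: 14.3
position: [483.2, -63.8, 118.4]
ee_rot: [-0.472, -0.524, 0.525, 0.476]
contact_force: [-2.4, 1.5, -1.4]
gripper_width: 32.4
```

```bash
python3 st.py
```

```text
14.3 [483.2 -63.8 118.4] w 32.35 F [-2.4  1.5 -1.4] T [0.37 0.44 0.12] yaw 0.1012 toolx [-0.101  0.995  0.002] tooly [-0.004  0.002 -1.   ]
```

Call:
play_rows --pt "0 0 0 0 0 0 0.0316" --pt "0 0 0 0 0 0 0.0315" --pt "0 0 0 0 0 0 0.0315"

```text
clock: 14.6
position: [483.1, -63.8, 118.3]
ee_rot: [-0.473, -0.524, 0.525, 0.476]
contact_force: [-2.2, 1.4, -2.0]
gripper_width: 32.0
```

```bash
python3 st.py
```

```text
14.6 [483.1 -63.8 118.3] w 31.97 F [-2.2  1.4 -2. ] T [0.48 0.36 0.22] yaw 0.101 toolx [-0.101  0.995  0.002] tooly [-0.004  0.002 -1.   ]
```

Call:
play_rows --pt "0 0 0 0 0 0 0.0314" --pt "0 0 0 0 0 0 0.0313" --pt "0 0 0 0 0 0 0.0312" --pt "0 0 0 0 0 0 0.0311" --pt "0 0 0 0 0 0 0.031" --pt "0 0 0 0 0 0 0.031"

```text
clock: 15.2
position: [483.0, -63.8, 118.3]
ee_rot: [-0.472, -0.524, 0.525, 0.476]
contact_force: [-0.7, 1.9, -2.0]
gripper_width: 31.4
```

```bash
python3 st.py; python3 -c "
from bench import *
print([get_image('top') and round(read_state()['gripper_width'],2) for _ in range(2)])"
```

```text
15.2 [483.  -63.8 118.3] w 31.44 F [-0.7  1.9 -2. ] T [0.5  0.36 0.15] yaw 0.1009 toolx [-0.101  0.995  0.002] tooly [-0.005  0.002 -1.   ]
[31.98, 31.67]
```

```bash
cat > avg.py <<'E'
from bench import *
import numpy as np
w=[];f=[];t=[]
for _ in range(10):
    get_image('top'); s=read_state(); w.append(s['gripper_width']); f.append(s['contact_force']); t.append(s['wrist_torque'])
print(s['clock'],"w",np.mean(w).round(3),"sd",np.std(w).round(2),"F",np.mean(f,0).round(2),"T",np.mean(t,0).round(3),s['position'].round(1))
E
python3 avg.py
```

```text
15.8 w 31.568 sd 0.23 F [-1.64  1.47 -1.11] T [0.464 0.394 0.152] [483.1 -63.8 118.3]
```

Call:
play_rows --pt "0 0 0 0 0 0 0.0309" --pt "0 0 0 0 0 0 0.0308" --pt "0 0 0 0 0 0 0.0307" --pt "0 0 0 0 0 0 0.0306" --pt "0 0 0 0 0 0 0.0305"

```text
clock: 16.3
position: [482.8, -63.9, 118.2]
ee_rot: [-0.472, -0.524, 0.525, 0.476]
contact_force: [-2.7, 0.9, -1.5]
gripper_width: 30.9
```

```bash
python3 avg.py
python3 - <<'E'
from bench import get_image
import cv2
t=get_image("top")
cv2.imwrite("pics/c6.png",cv2.resize(t["color"][200:250,210:260,::-1],None,fx=10,fy=10,interpolation=cv2.INTER_CUBIC))
E
```

```text
16.8 w 31.105 sd 0.34 F [-1.74  1.22 -1.15] T [0.421 0.431 0.152] [482.8 -63.9 118.2]
```

View pics/c6.png

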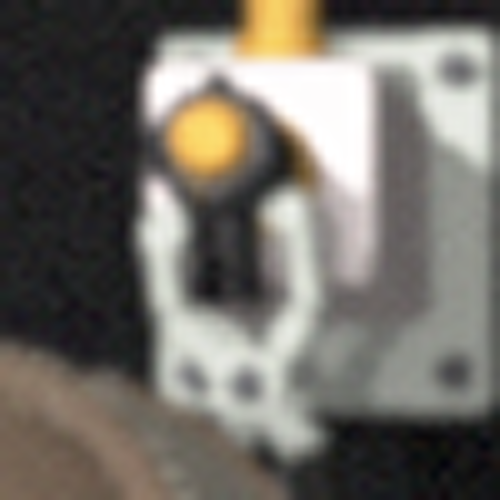

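Call:
play_rows --pt "0 0 0.0015 0 0 0 0.0304" --pt "0 0 0 0 0 0 0.0303" --pt "0 0 0 0 0 0 0.0302" --pt "0 0 0 0 0 0 0.0301" --pt "0 0 0 0 0 0 0.03"

```text
clock: 17.35
position: [482.4, -64.0, 118.6]
ee_rot: [-0.473, -0.525, 0.525, 0.475]
contact_force: [-1.3, 1.3, -1.2]
gripper_width: 30.7
```

```bash
python3 avg.py
```

```text
17.85 w 30.541 sd 0.2 F [-1.07  1.61 -1.36] T [0.347 0.283 0.111] [482.4 -64.  118.6]
```

Call:
play_rows --pt "0 0 0 0 0 0 0.0299" --pt "0 0 0 0 0 0 0.0298" --pt "0 0 0 0 0 0 0.0297" --pt "0 0 0 0 0 0 0.0297"

```text
clock: 18.25
position: [482.3, -64.0, 118.6]
ee_rot: [-0.473, -0.524, 0.525, 0.475]
contact_force: [-1.2, 1.0, -0.8]
gripper_width: 30.1
```

```bash
python3 avg.py
```

```text
18.75 w 30.312 sd 0.15 F [-0.76  1.32 -1.55] T [0.364 0.296 0.134] [482.3 -64.  118.6]
```

Call:
play_rows --pt "0 0 0 0 0 0 0.0296" --pt "0 0 0 0 0 0 0.0295" --pt "0 0 0 0 0 0 0.0294" --pt "0 0 0 0 0 0 0.0294"

```text
clock: 19.15
position: [482.1, -64.0, 118.6]
ee_rot: [-0.473, -0.524, 0.525, 0.475]
contact_force: [-0.4, 1.5, -0.6]
gripper_width: 29.9
```

```bash
python3 avg.py
```

```text
19.65 w 30.025 sd 0.21 F [-1.39  1.14 -1.06] T [0.337 0.306 0.119] [482.2 -64.  118.6]
```

Call:
play_rows --pt "0 0 0 0 0 0 0.0293" --pt "0 0 0 0 0 0 0.0292" --pt "0 0 0 0 0 0 0.0291" --pt "0 0 0 0 0 0 0.0291"

```text
clock: 20.05
position: [482.0, -64.1, 118.5]
ee_rot: [-0.473, -0.524, 0.525, 0.475]
contact_force: [-1.7, 2.6, -0.9]
gripper_width: 29.7
```

```bash
python3 avg.py
```

```text
20.55 w 29.626 sd 0.16 F [-1.3   0.9  -1.38] T [0.33 0.34 0.12] [482.  -64.1 118.5]
```

Call:
play_rows --pt "0 0 0 0 0 0 0.029" --pt "0 0 0 0 0 0 0.0289" --pt "0 0 0 0 0 0 0.0288" --pt "0 0 0 0 0 0 0.0288"

```text
clock: 20.95
position: [481.9, -64.1, 118.5]
ee_rot: [-0.473, -0.524, 0.525, 0.476]
contact_force: [-0.9, 0.9, -1.5]
gripper_width: 29.7
```

```bash
python3 avg.py
```

```text
21.45 w 29.406 sd 0.16 F [-1.23  0.87 -1.39] T [0.29  0.366 0.106] [481.9 -64.1 118.5]
```

Error 0.61; still following. Continue.

Call:
play_rows --pt "0 0 0 0 0 0 0.0287" --pt "0 0 0 0 0 0 0.0286" --pt "0 0 0 0 0 0 0.0285" --pt "0 0 0 0 0 0 0.0285"

```text
clock: 21.85
position: [481.7, -64.2, 118.4]
ee_rot: [-0.473, -0.524, 0.525, 0.476]
contact_force: [-1.3, -0.1, -0.8]
gripper_width: 29.3
```

```bash
python3 avg.py
```

```text
22.35 w 29.123 sd 0.15 F [-1.53  0.94 -0.89] T [0.268 0.394 0.077] [481.8 -64.2 118.4]
```

Call:
play_rows --pt "0 0 0 0 0 0 0.0284" --pt "0 0 0 0 0 0 0.0283" --pt "0 0 0 0 0 0 0.0282" --pt "0 0 0 0 0 0 0.0282"

```text
clock: 22.75
position: [481.6, -64.2, 118.4]
ee_rot: [-0.473, -0.524, 0.525, 0.476]
contact_force: [-1.4, 0.6, -0.6]
gripper_width: 28.6
```

```bash
python3 avg.py
```

```text
23.25 w 28.8 sd 0.17 F [-1.35  0.49 -1.23] T [0.255 0.411 0.088] [481.6 -64.2 118.4]
```

Call:
play_rows --pt "0 0 0 0 0 0 0.0281" --pt "0 0 0 0 0 0 0.028" --pt "0 0 0 0 0 0 0.0279" --pt "0 0 0 0 0 0 0.0279"

```text
clock: 23.65
position: [481.5, -64.2, 118.4]
ee_rot: [-0.473, -0.524, 0.525, 0.476]
contact_force: [-1.5, 1.8, -0.6]
gripper_width: 28.6
```

```bash
python3 avg.py
```

```text
24.15 w 28.495 sd 0.17 F [-1.4   0.79 -1.52] T [0.204 0.433 0.063] [481.5 -64.2 118.3]
```

Call:
play_rows --pt "0 0 0 0 0 0 0.0278" --pt "0 0 0 0 0 0 0.0277" --pt "0 0 0 0 0 0 0.0276" --pt "0 0 0 0 0 0 0.0276"

```text
clock: 24.55
position: [481.3, -64.3, 118.3]
ee_rot: [-0.473, -0.524, 0.525, 0.476]
contact_force: [-1.5, 1.2, -0.9]
gripper_width: 27.9
```

```bash
python3 avg.py
```

```text
25.05 w 28.105 sd 0.26 F [-1.54  0.66 -1.1 ] T [0.201 0.448 0.055] [481.3 -64.3 118.3]
```

Call:
play_rows --pt "0 0 0 0 0 0 0.0275" --pt "0 0 0 0 0 0 0.0274" --pt "0 0 0 0 0 0 0.0273" --pt "0 0 0 0 0 0 0.0273"

```text
clock: 25.45
position: [481.2, -64.3, 118.2]
ee_rot: [-0.473, -0.524, 0.525, 0.476]
contact_force: [-2.1, 1.1, -1.3]
gripper_width: 28.0
```

```bash
sed -i 's/range(10)/range(6)/' avg.py; python3 avg.py
```

```text
25.75 w 27.781 sd 0.18 F [-1.56  0.43 -1.09] T [0.181 0.462 0.06 ] [481.2 -64.3 118.2]
```

Call:
play_rows --pt "0 0 0 0 0 0 0.0272" --pt "0 0 0 0 0 0 0.0271" --pt "0 0 0 0 0 0 0.027" --pt "0 0 0 0 0 0 0.027"

```text
clock: 26.15
position: [481.2, -64.3, 118.3]
ee_rot: [-0.473, -0.524, 0.525, 0.476]
contact_force: [-1.5, 0.3, -1.6]
gripper_width: 27.5
```

```bash
python3 avg.py;  python3 - <<'E'
from bench import get_image
import cv2
t=get_image("top")
cv2.imwrite("pics/c7.png",cv2.resize(t["color"][205:245,215:255,::-1],None,fx=14,fy=14,interpolation=cv2.INTER_CUBIC))
E
```

```text
26.45 w 27.51 sd 0.12 F [-1.67  0.49 -0.95] T [0.153 0.477 0.053] [481.1 -64.4 118.2]
```

View pics/c7.png

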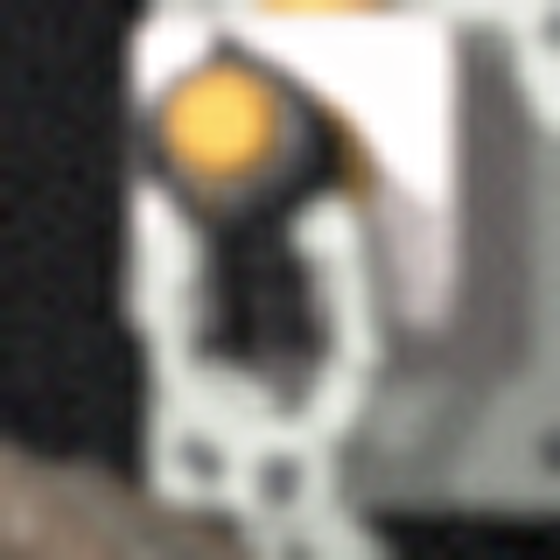

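Call:
play_rows --pt "0 0 0 0 0 0 0.0269" --pt "0 0 0 0 0 0 0.0268" --pt "0 0 0 0 0 0 0.0267" --pt "0 0 0 0 0 0 0.0267"

```text
clock: 26.9
position: [481.1, -64.4, 118.2]
ee_rot: [-0.473, -0.524, 0.525, 0.476]
contact_force: [-1.2, 0.8, -0.4]
gripper_width: 27.2
```

```bash
python3 avg.py
```

```text
27.2 w 27.326 sd 0.1 F [-1.87  0.76 -1.09] T [0.142 0.489 0.055] [481.1 -64.4 118.2]
```

Call:
play_rows --pt "0 0 0 0 0 0 0.0266" --pt "0 0 0 0 0 0 0.0265" --pt "0 0 0 0 0 0 0.0265"

```text
clock: 27.5
position: [481.0, -64.4, 118.2]
ee_rot: [-0.473, -0.523, 0.525, 0.476]
contact_force: [-2.2, 0.1, -1.6]
gripper_width: 26.9
```

```bash
python3 avg.py
```

```text
27.8 w 27.26 sd 0.23 F [-1.82  0.8  -1.25] T [0.141 0.511 0.059] [481.1 -64.4 118.2]
```

Call:
play_rows --pt "0 0 0 0 0 0 0.0264" --pt "0 0 0 0 0 0 0.0264"

```text
clock: 28.0
position: [481.0, -64.4, 118.2]
ee_rot: [-0.473, -0.523, 0.525, 0.476]
contact_force: [-1.6, 1.2, -0.8]
gripper_width: 27.0
```

```bash
python3 avg.py
```

```text
28.3 w 27.038 sd 0.14 F [-1.79  0.38 -1.12] T [0.148 0.491 0.054] [481.1 -64.4 118.2]
```

Call:
play_rows --pt "0 0 0 0 0 0 0.0263" --pt "0 0 0 0 0 0 0.0262" --pt "0 0 0 0 0 0 0.0262"

```text
clock: 28.6
position: [481.0, -64.4, 118.2]
ee_rot: [-0.473, -0.523, 0.525, 0.476]
contact_force: [-1.8, 0.6, -0.0]
gripper_width: 26.8
```

```bash
sed -i 's/range(6)/range(5)/' avg.py;python3 avg.py
```

```text
28.85 w 27.071 sd 0.22 F [-1.85  0.29 -0.97] T [0.16  0.48  0.037] [481.  -64.4 118.2]
```

Call:
play_rows --pt "0 0 0 0 0 0 0.0262"

```text
clock: 28.95
position: [481.0, -64.4, 118.2]
ee_rot: [-0.473, -0.523, 0.525, 0.476]
contact_force: [-3.0, 1.5, -0.3]
gripper_width: 26.8
```

Call:
play_rows --pt "0 0 0 0 0 0 0.0262"

```text
clock: 29.05
position: [481.0, -64.4, 118.2]
ee_rot: [-0.473, -0.523, 0.525, 0.476]
contact_force: [-1.2, 0.1, -1.1]
gripper_width: 27.3
```

Call:
play_rows --pt "0 0 0 0 0 0 0.0262"

```text
clock: 29.15
position: [481.0, -64.4, 118.2]
ee_rot: [-0.473, -0.523, 0.525, 0.476]
contact_force: [-2.1, 0.5, -1.8]
gripper_width: 26.8
```

Call:
play_rows --pt "0 0 0 0 0 0 0.0262"

```text
clock: 29.25
position: [481.0, -64.4, 118.2]
ee_rot: [-0.473, -0.523, 0.525, 0.476]
contact_force: [-1.1, -0.3, -0.5]
gripper_width: 26.8
```

Call:
play_rows --pt "0 0 0 0 0 0 0.0262"

```text
clock: 29.35
position: [481.0, -64.4, 118.2]
ee_rot: [-0.473, -0.523, 0.525, 0.476]
contact_force: [-2.0, 0.7, -0.5]
gripper_width: 26.6
```

Call:
play_rows --pt "0 0 0 0 0 0 0.0262"

```text
clock: 29.45
position: [481.0, -64.4, 118.2]
ee_rot: [-0.473, -0.523, 0.525, 0.476]
contact_force: [-1.4, -0.1, -1.7]
gripper_width: 27.1
```

Call:
play_rows --pt "0 0 0 0 0 0 0.0262"

```text
clock: 29.55
position: [481.0, -64.4, 118.2]
ee_rot: [-0.473, -0.523, 0.525, 0.476]
contact_force: [-2.1, -0.3, -1.0]
gripper_width: 27.1
```

Call:
play_rows --pt "0 0 0 0 0 0 0.0262"

```text
clock: 29.65
position: [481.0, -64.4, 118.2]
ee_rot: [-0.473, -0.523, 0.525, 0.476]
contact_force: [-2.5, 1.0, -0.8]
gripper_width: 26.7
```

Call:
play_rows --pt "0 0 0 0 0 0 0.0261" --pt "0 0 0 0 0 0 0.026" --pt "0 0 0 0 0 0 0.026"

```text
clock: 29.95
position: [481.0, -64.4, 118.2]
ee_rot: [-0.473, -0.523, 0.525, 0.476]
contact_force: [-1.3, 0.3, -1.2]
gripper_width: 26.9
```

Call:
play_rows --pt "0 0 0 0 0 0 0.026"

```text
clock: 30.05
position: [481.0, -64.4, 118.2]
ee_rot: [-0.473, -0.523, 0.525, 0.476]
contact_force: [-2.1, 0.3, -0.5]
gripper_width: 26.4
```

Call:
play_rows --pt "0 0 0 0 0 0 0.026"

```text
clock: 30.15
position: [481.0, -64.4, 118.2]
ee_rot: [-0.473, -0.523, 0.525, 0.476]
contact_force: [-1.7, 0.2, -1.6]
gripper_width: 26.8
```

Call:
play_rows --pt "0 0 0 0 0 0 0.026"

```text
clock: 30.25
position: [481.0, -64.4, 118.2]
ee_rot: [-0.473, -0.523, 0.525, 0.476]
contact_force: [-2.6, 0.2, -1.3]
gripper_width: 26.9
```

Call:
play_rows --pt "0 0 0 0 0 0 0.026"

```text
clock: 30.35
position: [481.0, -64.4, 118.2]
ee_rot: [-0.473, -0.523, 0.525, 0.476]
contact_force: [-1.7, -0.3, -1.2]
gripper_width: 26.6
```

```bash
python3 avg.py
```

```text
30.6 w 26.636 sd 0.2 F [-2.07  0.88 -0.82] T [0.132 0.522 0.044] [481.  -64.4 118.2]
```

Call:
play_rows --pt "0 0 0 0 0 0 0.0259" --pt "0 0 0 0 0 0 0.0258" --pt "0 0 0 0 0 0 0.0258"

```text
clock: 30.9
position: [481.0, -64.4, 118.2]
ee_rot: [-0.473, -0.523, 0.525, 0.476]
contact_force: [-1.8, 0.6, -0.9]
gripper_width: 26.3
```

Call:
play_rows --pt "0 0 0 0 0 0 0.0258"

```text
clock: 31.0
position: [481.0, -64.4, 118.2]
ee_rot: [-0.473, -0.523, 0.525, 0.476]
contact_force: [-2.4, 0.4, -1.0]
gripper_width: 26.0
```

Call:
play_rows --pt "0 0 0 0 0 0 0.0258"

```text
clock: 31.1
position: [481.0, -64.4, 118.2]
ee_rot: [-0.473, -0.523, 0.525, 0.476]
contact_force: [-2.0, 0.2, -1.0]
gripper_width: 26.7
```

Call:
play_rows --pt "0 0 0 0 0 0 0.0258"

```text
clock: 31.2
position: [481.0, -64.4, 118.2]
ee_rot: [-0.473, -0.523, 0.525, 0.476]
contact_force: [-1.9, 0.6, -1.3]
gripper_width: 26.8
```

Call:
play_rows --pt "0 0 0 0 0 0 0.0258"

```text
clock: 31.3
position: [481.0, -64.5, 118.2]
ee_rot: [-0.473, -0.523, 0.525, 0.476]
contact_force: [-1.1, -0.2, -1.2]
gripper_width: 26.5
```

Call:
play_rows --pt "0 0 0 0 0 0 0.0258"

```text
clock: 31.4
position: [481.0, -64.4, 118.2]
ee_rot: [-0.473, -0.523, 0.525, 0.476]
contact_force: [-1.3, 0.3, -1.8]
gripper_width: 26.3
```

Call:
play_rows --pt "0 0 0 0 0 0 0.0258"

```text
clock: 31.5
position: [481.0, -64.4, 118.2]
ee_rot: [-0.473, -0.523, 0.525, 0.476]
contact_force: [-1.4, 1.3, -1.1]
gripper_width: 26.4
```

Call:
play_rows --pt "0 0 0 0 0 0 0.0258"

```text
clock: 31.6
position: [481.0, -64.4, 118.2]
ee_rot: [-0.473, -0.523, 0.525, 0.476]
contact_force: [-1.4, 0.5, -1.6]
gripper_width: 26.4
```

```bash
sed -i 's/range(5)/range(4)/' avg.py;python3 avg.py
```

```text
31.8 w 26.634 sd 0.2 F [-1.79  0.69 -0.92] T [0.143 0.527 0.036] [481.  -64.4 118.2]
```

Call:
play_rows --pt "0 0 0 0 0 0 0.0257" --pt "0 0 0 0 0 0 0.0256" --pt "0 0 0 0 0 0 0.0255" --pt "0 0 0 0 0 0 0.0255"

```text
clock: 32.2
position: [480.9, -64.5, 118.2]
ee_rot: [-0.473, -0.523, 0.525, 0.476]
contact_force: [-2.1, 1.0, -1.2]
gripper_width: 26.2
```

Call:
play_rows --pt "0 0 0 0 0 0 0.0255"

```text
clock: 32.3
position: [480.9, -64.5, 118.2]
ee_rot: [-0.473, -0.523, 0.525, 0.476]
contact_force: [-1.5, 0.4, -1.1]
gripper_width: 26.9
```

Call:
play_rows --pt "0 0 0 0 0 0 0.0255"

```text
clock: 32.4
position: [480.9, -64.5, 118.2]
ee_rot: [-0.473, -0.523, 0.525, 0.476]
contact_force: [-2.5, 0.2, -1.8]
gripper_width: 26.4
```

Call:
play_rows --pt "0 0 0 0 0 0 0.0255"

```text
clock: 32.5
position: [481.0, -64.5, 118.2]
ee_rot: [-0.473, -0.523, 0.525, 0.476]
contact_force: [-1.8, -0.8, -1.2]
gripper_width: 26.3
```

Call:
play_rows --pt "0 0 0 0 0 0 0.0255"

```text
clock: 32.6
position: [480.9, -64.5, 118.2]
ee_rot: [-0.473, -0.523, 0.525, 0.476]
contact_force: [-1.3, 1.0, -0.9]
gripper_width: 26.2
```

Call:
play_rows --pt "0 0 0 0 0 0 0.0255"

```text
clock: 32.7
position: [480.9, -64.5, 118.2]
ee_rot: [-0.473, -0.523, 0.525, 0.476]
contact_force: [-1.5, 1.0, -1.5]
gripper_width: 26.2
```

Call:
play_rows --pt "0 0 0 0 0 0 0.0255"

```text
clock: 32.8
position: [480.9, -64.5, 118.2]
ee_rot: [-0.473, -0.523, 0.525, 0.476]
contact_force: [-2.0, -0.1, -1.9]
gripper_width: 26.0
```

Call:
play_rows --pt "0 0 0 0 0 0 0.0255"

```text
clock: 32.9
position: [480.9, -64.5, 118.2]
ee_rot: [-0.473, -0.523, 0.525, 0.476]
contact_force: [-1.6, 0.9, -1.4]
gripper_width: 26.5
```

```bash
python3 avg.py
```

```text
33.1 w 26.231 sd 0.09 F [-1.81  0.05 -0.91] T [0.144 0.524 0.054] [481.  -64.5 118.2]
```

Call:
play_rows --pt "0 0 0 0 0 0 0.0275" --pt "0 0.0003 0 0 0 0 0.031" --pt "0 0.0005 0 0 0 0 0.036" --pt "0 0.0006 0 0 0 0 0.041" --pt "0 0.0007 0 0 0 0 0.046" --pt "0 0.0008 0 0 0 0 0.051" --pt "0 0.0008 0 0 0 0 0.055" --pt "0 0.0004 0 0 0 0 0.058" --pt "0 0 0 0 0 0 0.058" --pt "0 0 0 0 0 0 0.058"

```text
clock: 34.1
position: [484.2, -64.2, 114.8]
ee_rot: [0.474, 0.525, -0.524, -0.474]
contact_force: [0.4, 0.5, -0.9]
gripper_width: 57.9
```

```bash
python3 st.py; python3 go.py 421 -72.7 117 0.1
```

```text
34.1 [484.2 -64.2 114.8] w 57.89 F [ 0.4  0.5 -0.9] T [-0.03  0.02 -0.02] yaw 0.1003 toolx [-0.1    0.995  0.001] tooly [ 0.002  0.002 -1.   ]
shift [-0.0021 -0.0024  0.0638] rot [0.0018 0.0003 0.0015] w 57.88736706801444 [484.2 -64.2 114.8]
```

Call:
play_rows --pt "0 0 0.015 0 0 0 0.058" --pt "0 0 0.025 0 0 0 0.058" --pt "0 0 0.023 0 0 0 0.058" --pt "0 0 0 0 0 0 0.058" --pt "0 0 0 0 0 0 0.058"

```text
clock: 34.6
position: [420.5, -70.7, 114.7]
ee_rot: [0.475, 0.526, -0.523, -0.474]
contact_force: [0.9, 0.1, -1.9]
gripper_width: 57.8
```

```bash
python3 st.py
python3 - <<'E'
from bench import get_image
from h import *
import cv2
t=get_image("top");s=get_image("scene")
def crop(d,x,y,w,h,k): return cv2.resize(d["color"][y:y+h,x:x+w,::-1],None,fx=k,fy=k,interpolation=cv2.INTER_CUBIC)
cv2.imwrite("pics/c8.png",np.hstack([crop(t,210,195,60,90,6),crop(s,200,250,70,90,6)]))
E
```

```text
34.6 [420.5 -70.7 114.7] w 57.78 F [ 0.9  0.1 -1.9] T [ 0.01 -0.   -0.02] yaw 0.1008 toolx [-0.101  0.995  0.001] tooly [ 0.003  0.002 -1.   ]
```

View pics/c8.png

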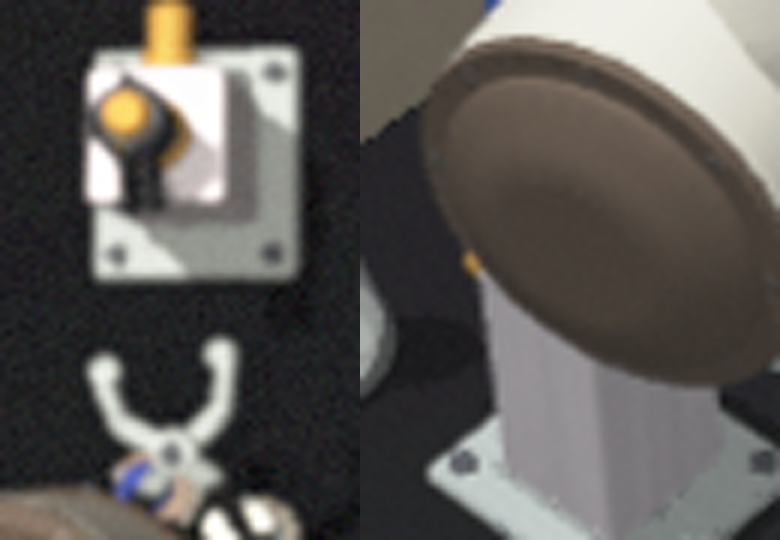

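Call:
play_rows --pt "0 -0.03 0 0 0 0 0.058" --pt "0 -0.035 0 0 0 0 0.058" --pt "-0.02 -0.01 -0.003 0 0 0 0.058" --pt "-0.04 0 -0.008 0 0 0 0.058" --pt "-0.042 0 -0.009 0 0 0 0.058" --pt "-0.042 0 -0.009 0 0 0 0.058" --pt "-0.042 0 -0.009 0 0 0 0.058" --pt "-0.042 0 -0.009 0 0 0 0.058" --pt "-0.035 0 -0.006 0 0 0 0.058" --pt "0 0 0 0 0 0 0.058"

```text
clock: 35.7
position: [512.1, -338.3, 192.4]
ee_rot: [0.475, 0.528, -0.524, -0.47]
contact_force: [-1.0, 1.1, -1.5]
gripper_width: 58.1
```

```bash
python3 st.py; python3 go.py 513.1 -390.2 185 -0.038
```

```text
35.7 [ 512.1 -338.3  192.4] w 58.07 F [-1.   1.1 -1.5] T [0.09 0.06 0.  ] yaw 0.1064 toolx [-0.106  0.994 -0.002] tooly [ 0.008 -0.001 -1.   ]
shift [-0.0516  0.0075  0.0046] rot [ 0.0084  0.1444 -0.0017] w 58.06608483307695 [ 512.1 -338.3  192.4]
```

Call:
play_rows --pt "-0.025 0 0.002 0.004 0.072 0 0.058" --pt "-0.022 0 0 0.004 0.072 0 0.058" --pt "0 0 0 0 0 0 0.058" --pt "0 0 0 0 0 0 0.058"

```text
clock: 36.1
position: [514.7, -387.4, 189.1]
ee_rot: [-0.51, -0.488, 0.489, 0.512]
contact_force: [0.3, 1.1, -0.7]
gripper_width: 58.0
```

```bash
python3 go.py 513.1 -390.2 130 -0.038
```

```text
shift [-0.0029  0.0591  0.0012] rot [-0.0033 -0.0063  0.0008] w 58.01299793918449 [ 514.7 -387.4  189.1]
```

Call:
play_rows --pt "-0.003 0.02 0.001 -0.003 -0.006 0 0.058" --pt "0 0.025 0 0 0 0 0.058" --pt "0 0.015 0 0 0 0 0.058" --pt "0 0 0 0 0 0 0.058" --pt "0 0 0 0 0 0 0.058"

```text
clock: 36.6
position: [515.3, -386.1, 128.8]
ee_rot: [0.508, 0.493, -0.492, -0.507]
contact_force: [0.1, -0.8, -1.2]
gripper_width: 58.0
```

```bash
python3 go.py 513.4 -390.5 110 -0.038
```

```text
shift [-0.0045  0.0187  0.0018] rot [0.0019 0.0081 0.0004] w 57.999176189009916 [ 515.3 -386.1  128.8]
```

Call:
play_rows --pt "-0.0045 0.008 0.0018 0.002 0.008 0 0.058" --pt "0 0.008 0 0 0 0 0.058" --pt "0 0 0 0 0 0 0.058" --pt "0 0 0 0 0 0 0.058"

```text
clock: 37.0
position: [514.8, -390.7, 114.5]
ee_rot: [0.511, 0.491, -0.49, -0.508]
contact_force: [0.6, 0.6, -0.4]
gripper_width: 58.0
```

```bash
python3 st.py; python3 go.py 513.3 -390.3 97 -0.038
```

```text
37.0 [ 514.8 -390.7  114.5] w 58.02 F [ 0.6  0.6 -0.4] T [0.   0.01 0.04] yaw -0.0366 toolx [ 0.037  0.999 -0.002] tooly [ 0.004 -0.002 -1.   ]
shift [0.0003 0.0175 0.0016] rot [ 0.0042  0.0014 -0.0017] w 58.01901206392109 [ 514.8 -390.7  114.5]
```

Call:
play_rows --pt "0 0.008 0.0016 0.004 0.001 -0.002 0.058" --pt "0 0.005 0 0 0 0 0.058" --pt "0 0 0 0 0 0 0.058" --pt "0 0 0 0 0 0 0.058"

```text
clock: 37.4
position: [513.3, -390.9, 100.7]
ee_rot: [0.509, 0.491, -0.49, -0.509]
contact_force: [0.2, -0.1, -2.4]
gripper_width: 57.8
```

```bash
python3 st.py; python3 go.py 513.3 -390.3 96 -0.038
```

```text
37.4 [ 513.3 -390.9  100.7] w 57.81 F [ 0.2 -0.1 -2.4] T [0.06 0.02 0.05] yaw -0.038 toolx [0.038 0.999 0.   ] tooly [ 0.001  0.    -1.   ]
shift [ 0.0006  0.0047 -0.    ] rot [0.0005 0.     0.0002] w 57.81422247584967 [ 513.3 -390.9  100.7]
```

Call:
play_rows --pt "0.0005 0.002 0 0 0 0 0.058" --pt "0 0.0015 0 0 0 0 0.058" --pt "0 0 0 0 0 0 0.058"

```text
clock: 37.7
position: [513.5, -390.4, 97.2]
ee_rot: [0.51, 0.491, -0.49, -0.509]
contact_force: [-0.1, 0.9, -1.4]
gripper_width: 57.7
```

Call:
play_rows --pt "0 0.0012 0 0 0 0 0.058" --pt "0 0 0 0 0 0 0.058"

```text
clock: 37.9
position: [513.7, -390.5, 96.2]
ee_rot: [0.51, 0.491, -0.49, -0.509]
contact_force: [0.2, -0.1, -0.5]
gripper_width: 58.4
```

```bash
python3 st.py
```

```text
37.9 [ 513.7 -390.5   96.2] w 58.4 F [ 0.2 -0.1 -0.5] T [0.07 0.05 0.01] yaw -0.0377 toolx [ 0.038  0.999 -0.   ] tooly [ 0.001 -0.    -1.   ]
```

Call:
play_rows --pt "0 0.001 0 0 0 0 0.058" --pt "0 0 0 0 0 0 0.058"

```text
clock: 38.1
position: [513.9, -390.7, 96.2]
ee_rot: [0.51, 0.491, -0.49, -0.508]
contact_force: [-0.2, -0.1, -0.6]
gripper_width: 58.0
```

Call:
play_rows --pt "0 0.0008 0 0 0 0 0.058" --pt "0 0 0 0 0 0 0.058"

```text
clock: 38.3
position: [514.1, -390.8, 96.0]
ee_rot: [0.51, 0.491, -0.49, -0.508]
contact_force: [-0.0, 0.8, -0.2]
gripper_width: 57.6
```

Call:
play_rows --pt "0 0.0005 0 0 0 0 0.058" --pt "0 0 0 0 0 0 0.058"

```text
clock: 38.5
position: [514.1, -390.8, 96.0]
ee_rot: [0.51, 0.491, -0.49, -0.508]
contact_force: [-1.3, 0.0, -0.1]
gripper_width: 58.3
```

```bash
python3 st.py
```

```text
38.5 [ 514.1 -390.8   96. ] w 58.29 F [-1.3  0.  -0.1] T [0.14 0.09 0.02] yaw -0.037 toolx [ 0.037  0.999 -0.002] tooly [ 0.003 -0.002 -1.   ]
```

Call:
play_rows --pt "0 0.0005 0.0005 0 0 0 0.0595" --pt "0 0.0005 0 0 0 0 0.061" --pt "0 0.0005 0 0 0 0 0.0625" --pt "0 0.0005 0 0 0 0 0.064" --pt "0 0 0 0 0 0 0.066" --pt "0 0 0 0 0 0 0.07" --pt "0 0 0 0 0 0 0.08" --pt "0 0 0 0 0 0 0.085" --pt "0 0 0 0 0 0 0.085"

```text
clock: 39.4
position: [513.9, -391.1, 93.2]
ee_rot: [0.51, 0.491, -0.49, -0.508]
contact_force: [0.1, 0.1, -0.5]
gripper_width: 85.3
```

```bash
python3 st.py; python3 go.py 513.5 -390.5 230 -0.038
```

```text
39.4 [ 513.9 -391.1   93.2] w 85.26 F [ 0.1  0.1 -0.5] T [0.03 0.07 0.01] yaw -0.0368 toolx [ 0.037  0.999 -0.002] tooly [ 0.003 -0.002 -1.   ]
shift [ 0.0003 -0.1368 -0.    ] rot [ 0.0032  0.0012 -0.002 ] w 85.26290294114986 [ 513.9 -391.1   93.2]
```

Call:
play_rows --pt "0 -0.01 0 0 0 0 0.085" --pt "0 -0.02 0 0 0 0 0.085" --pt "0 -0.035 0 0 0 0 0.085" --pt "0 -0.04 0 0 0 0 0.085" --pt "0 -0.03 0 0 0 0 0.085" --pt "0 0 0.04 0 0 0 0.085" --pt "0 0 0.045 0 0 0 0.085" --pt "0 0 0.045 0 0 0 0.085" --pt "0 0 0.04 0 0 0 0.085" --pt "0 0 0 0 0 0 0.085"

```text
clock: 40.4
position: [339.5, -384.9, 240.3]
ee_rot: [0.513, 0.492, -0.491, -0.504]
contact_force: [0.1, -0.2, 0.9]
gripper_width: 84.5
```

Call:
play_rows --pt "-0.045 0 0.02 0 0 0 0.085" --pt "-0.045 0 0.02 0 0 0 0.085" --pt "-0.045 0 0 0 0 0 0.085" --pt "-0.045 0 0 0 0 0 0.085" --pt "0 0 0 0 0 0 0.085"

```text
clock: 40.9
position: [294.6, -569.4, 248.1]
ee_rot: [0.515, 0.493, -0.493, -0.499]
contact_force: [-0.4, 0.3, -0.8]
gripper_width: 84.9
```

```bash
python3 st.py
python3 - <<'E'
from bench import get_image
import cv2,numpy as np
t=get_image("top");s=get_image("scene")
cv2.imwrite("pics/top9.png",t["color"][:,:,::-1]);cv2.imwrite("pics/scene9.png",s["color"][:,:,::-1])
for n,regs in (("top",{"pliers":(360,200,66,88),"clip":(220,200,40,35),"flask":(212,150,35,40),"beaker":(258,283,32,32),"bg":(270,140,80,110)}),("scene",{"pliers":(330,180,95,85),"clip":(210,255,70,60),"flask":(170,260,40,62),"beaker":(322,312,40,50)})):
    a=cv2.imread(f"pics/{n}0.png");b=cv2.imread(f"pics/{n}9.png")
    for k,(x,y,w,h) in regs.items():
        A,B=[cv2.GaussianBlur(cv2.cvtColor(i[y:y+h,x:x+w],cv2.COLOR_BGR2GRAY),(3,3),0).astype(np.float32) for i in (a,b)]
        print(n,k,"meandiff",np.abs(A-B).mean().round(2),"max",np.abs(A-B).max(),"shift",np.round(cv2.phaseCorrelate(A,B)[0],2))
E
```

```text
40.9 [ 294.6 -569.4  248.1] w 84.9 F [-0.4  0.3 -0.8] T [0.13 0.07 0.  ] yaw -0.0281 toolx [ 0.028  0.999 -0.016] tooly [ 0.017 -0.017 -1.   ]
top pliers meandiff 6.0 max 76.0 shift [0.23 0.17]
top clip meandiff 11.4 max 182.0 shift [0.06 0.41]
top flask meandiff 2.76 max 19.0 shift [0.16 0.13]
top beaker meandiff 2.52 max 6.0 shift [ 0.   -0.01]
top bg meandiff 2.01 max 7.0 shift [0.02 0.01]
scene pliers meandiff 2.51 max 50.0 shift [ 0.14 -0.05]
scene clip meandiff 1.91 max 128.0 shift [0.03 0.02]
scene flask meandiff 1.51 max 28.0 shift [-0.29  0.25]
scene beaker meandiff 0.3 max 2.0 shift [-0.02  0.02]
```

Run:
```python
import cv2,numpy as np
for n in("top0","top9"):
    g=cv2.cvtColor(cv2.imread(f"pics/{n}.png"),cv2.COLOR_BGR2GRAY)[226:276,368:420]
    m=(g<75).astype(np.uint8); k,l,s,c=cv2.connectedComponentsWithStats(m)
    for i in range(1,k):
        if s[i,4]>40: print(n,"handle",s[i],c[i].round(2)+[368,226])
    p=cv2.cvtColor(cv2.imread(f"pics/{n}.png"),cv2.COLOR_BGR2GRAY)[203:213,376:412]; m=p>110; ys,xs=np.nonzero(m)
    for side in (xs<18,xs>=18): print(n,"pad",(xs[side].mean()+376).round(2),(ys[side].mean()+203).round(2),side.sum())
a,b=[cv2.cvtColor(cv2.imread(f"pics/{n}.png"),cv2.COLOR_BGR2GRAY)[207:232,220:250] for n in("top0","top9")]
for z in(18,19): print(a[z].tolist(),b[z].tolist())
```

```text
top0 handle [ 47   0   5  50 192] [417.4  247.09]
top0 handle [ 7  4 12 42 93] [379.73 251.12]
top0 handle [ 31   5  13  41 112] [406.16 250.76]
top0 pad 383.94 210.55 33
top0 pad 403.25 210.83 36
top9 handle [ 47   0   5  50 204] [417.36 247.83]
top9 handle [ 7  5 13 42 95] [379.93 252.41]
top9 handle [ 32   5  13  42 123] [406.74 251.97]
top9 pad 384.07 210.72 29
top9 pad 403.19 210.81 37
[30, 30, 17, 65, 159, 241, 252, 213, 113, 42, 58, 142, 215, 227, 199, 147, 88, 52, 49, 85, 127, 165, 177, 184, 186, 194, 185, 146, 105, 93] [28, 35, 21, 60, 153, 237, 251, 252, 249, 201, 98, 39, 27, 35, 43, 41, 56, 109, 149, 168, 173, 174, 178, 181, 200, 228, 215, 158, 103, 92]
[37, 30, 25, 65, 157, 241, 251, 210, 109, 39, 67, 155, 223, 237, 214, 157, 104, 58, 45, 76, 124, 167, 183, 182, 189, 221, 208, 153, 107, 96] [35, 28, 23, 69, 153, 238, 251, 251, 249, 203, 107, 39, 29, 47, 51, 40, 55, 96, 133, 162, 173, 174, 178, 195, 230, 243, 230, 157, 106, 91]
```

```bash
python3 -c "
from bench import *
print(job_done())"
```

```text
the job is handed in; nothing more can be done
None
```

The clip is shut and the pliers are back on their rest; I handed the job in at about 41 s of the 69 s allowed.

**Squeeze:** I closed the handles in small steps. Around 35–33 mm handle width the resistance dropped, which I took as the click. After that I went on in 0.2–0.3 mm steps until resistance rose again from about 27.5 mm down to 26.3 mm. That matches the expected stop, so I eased off at once.

**Last checks:**
- **Clip:** in the top view after withdrawing, the lugs stay together, about 14 mm over their outer faces. That fits the locked range of 14–15 mm.
- **Pliers:** they lie open on both supports. The jaw pads are within about 0.5 mm of where they were. The handles read up to about 2.5 mm off along x, which is close to one pixel.
- **Bystanders:** the beaker's images are unchanged. The flask showed a 0.2–0.3 pixel difference, about half a millimetre; I put that down to shading, as the arm never worked near it.
- **Robot:** it touches nothing, and the contact force read about zero.

**Less certain:**
- **The stop:** it felt soft. The width reading was noisy (about ±0.2 mm), so I judged it from averages. I estimate about 17 N on the lugs at the end, against the 40 N that breaks them.
- **Where the pads pressed:** in the pictures the jaw pads sat nearer the sleeve than the middle of the lugs.

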